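# Tilt the stencil out of its bin, lay it on the tile and index the banding wheel

## Task

Tilt the metal stencil out of its deep bin, raising the end with the wooden grip while the other end is still down under the bin's hood, and lay it (do not drop it) flat, centred and square on the clay tile of the banding wheel, long side along long side, and let go. Then pull the wheel's black spring collar up to unlock the wheel, turn the wheel one notch anticlockwise (seen from above) and let the collar spring fully down into that notch, with the stencil still in place on the tile. Leave the mug, jar, saucer and tray where they are.

Things in the scene. Friction and masses are not known exactly. Their poses are not given: they have to be found in the camera images.
- bin: Fixed plywood bin, open on top, outside 170 (x) x 110 (y) x 75 mm high, walls and floor 5 mm, inside 160 x 100 mm. Origin: centre of its underside, on the table. Its x axis points roughly away from the robot. A fully open gripper may be too wide for it.
- bin_hood (a point): Middle of the free edge of the fixed 5 mm hood over the bin's -x end, at its underside: 35 mm to -x of the bin's centre, 70 mm above the table. Hood covers the last 50 mm, full width, so the plate cannot rise level: raise its +x end about 0.5 rad about its -x end, then draw it out up its slope.
- stencil: Loose aluminium plate with cut-out windows, 150 (x) x 90 (y) x 5 mm, about 0.2 kg with its wooden grip, flat on the bin's floor (5 mm above the table), x axis along the bin's x axis within 0.02 rad. Origin: centre of the plate's underside; x along its length towards the grip end, z out of its top.
- stencil_grip (a point): Centre of the stencil's grip: an upright wooden block 40 (x) x 12 (y) x 60 mm high standing on the plate's top face, 45 mm to +x of the plate's centre. This point is half-way up the whole, 40 mm above the plate's underside (wood runs from 5 to 65 mm). Axes as the stencil. Pinch it across y.
- stencil_mid (a point): Centre of the stencil plate, 2.5 mm above its underside (mid-thickness); axes as the stencil.
- stencil_low_end (a point): Middle of the lower edge of the stencil's -x end (the end without the grip), under the bin's hood at the start; axes as the stencil.
- tile_mid (a point): Centre of the top of the red-brown clay tile (160 (x) x 100 (y) x 8 mm), 83 mm above the table, on the vertical wheel axis. The tile is fixed on the round grey wheel head (220 mm diameter, top at 75 mm) and turns with it. x along its long side, at the start roughly away from the robot; z up. The stencil may lie either way round.
- wheel (a joint): Angle of the banding wheel about its vertical axis, rad, growing anticlockwise seen from above; 0 at the start. Notches of the fixed steel index sector are at -0.785, 0 and 0.785 (the wanted one, 45 degrees on). With the collar's pin out it turns easily (about 0.1 N m); in a notch it has about 0.015 rad of play.
- ring_mid (a point): Grip point of the index collar: a black upright cylinder, 34 mm diameter, 65 mm tall, on the end of the wheel's short arm, 145 mm from the wheel axis, at -140 degrees from the tile's x axis; it turns with the wheel. The point is on its axis, 38 mm above its foot; when down, foot at 75 and top at 140 mm above the table.
- ring (a joint): Lift of the index collar, m: 0 fully down (pin in a notch), travel 0.018. A spring pulls it down with about 6 N (10 N fully up). From 0.010 up its pin is clear of the sector's teeth; let go over a tooth it rests there at about 0.010 and drops in when the wheel reaches a notch.
- brush_mug: Bystander: white mug of brushes, 72 mm diameter, about 180 mm tall with the brushes. Origin: centre of its underside.
- paint_jar: Bystander: pale jar with a red lid, 68 mm diameter, 70 mm tall. Origin: centre of its underside.
- saucer: Bystander: white saucer, 110 mm diameter, 18 mm tall. Origin: centre of its underside.
- tray: Bystander: blue tray, 100 x 150 x 18 mm. Origin: centre of its underside.
Things that resemble listed ones, but are neither listed nor needed, are in the scene too. Leave any pink look-alike of the stencil alone.

How it is judged (in metres and radians):
On the way, in this order (a step that is already met when the one before it is completed fails the run):
1. the grip end of the stencil is raised (tilt over 0.2 rad) while the other end is still under the hood (angle between stencil_mid's own z axis and vertical above 0.2 rad and x of stencil_grip in the frame of stencil_low_end above 0.05 m and height (world z) of stencil_mid above 0.025 m and height (world z) of stencil_low_end below 0.065 m and x of stencil_low_end in the frame of bin below -0.03 m), for 0.1 s.
2. the stencil is clear above the bin (height (world z) of stencil_low_end above 0.085 m), for 0.1 s.
3. the stencil lies flat, centred within 14 mm and square within 0.14 rad on the tile, let go, with the wheel still locked in its first notch (horizontal distance between stencil_mid and tile_mid below 0.014 m and angle between the x axis of stencil_mid and the x axis of tile_mid, either way round below 0.14 rad and z of stencil_mid in the frame of tile_mid below 0.007 m and angle between stencil_mid's own z axis and vertical below 0.06 rad and contact force between the fingers and stencil below 0.2 N and value of joint wheel below 0.08 rad and value of joint ring below 0.004 m), for 0.3 s.
4. the collar is pulled up clear of the notch (9 mm or more) (value of joint ring above 0.009 m), for 0.05 s.
At the end, for the whole second after the job is handed in: The wheel stands locked in the next notch (wheel joint 0.785 within 0.04 rad, collar down within 4 mm), still, with the stencil at rest flat on the tile, its centre within 14 mm of the tile's centre and its long side within 0.14 rad of the tile's, either way round (horizontal distance between stencil_mid and tile_mid below 0.014 m and angle between the x axis of stencil_mid and the x axis of tile_mid, either way round below 0.14 rad and z of stencil_mid in the frame of tile_mid below 0.007 m and angle between stencil_mid's own z axis and vertical below 0.06 rad and value of joint wheel between 0.745 and 0.825 rad and value of joint ring between -0.004 and 0.004 m and velocity of joint wheel between -0.05 and 0.05 rad/s and linear speed of stencil below 0.03 m/s); the robot touches nothing.
It fails at once if the brush mug is moved more than 25 mm (distance of brush_mug from where it was at the start of the episode above 0.025 m).
It fails at once if the paint jar is moved more than 25 mm (distance of paint_jar from where it was at the start of the episode above 0.025 m).
It fails at once if the saucer is moved more than 25 mm (distance of saucer from where it was at the start of the episode above 0.025 m).
It fails at once if the tray is moved more than 25 mm (distance of tray from where it was at the start of the episode above 0.025 m).
It fails at once if the stencil is dropped onto the tile (faster than 0.7 m/s within 50 mm of its place) (distance between stencil_mid and tile_mid below 0.05 m and linear speed of stencil above 0.7 m/s).
It also fails if it takes over 51 s, if anything falls off the work surface, if the arm or the gripper's body presses on something with over 40 N, if the wrist force passes 120 N, or if a joint passes its speed limit or range.

## Robot

A 6-joint arm with a two-finger parallel gripper is mounted at the origin on the work surface. World frame = base frame: x ahead of the robot, y to its left, z up, the work surface at z = 0. Lengths are in mm, angles in rad, forces in N, time in s.
With the tool pointing down it reaches from about 275 to 1000 mm from the base axis. Payload 8.4 kg.
Tool frame: the origin (TCP) lies midway between the tips of the shut fingers; the grasp point (between the pads) lies 19 mm behind it; z points along the fingers, y is the line along which they close (so a half turn about z gives the same grasp; the last joint's range is limited). The gripper opens to 85 mm and grips with 20 to 120 N. Pads are 22 mm wide; open, the fingers measure 114 mm over their backs; the gripper's body (76 mm by 85 mm) begins 54 mm behind the grasp point. The pads swing forward as they close: fully open they stand 13 mm farther back than shut.
Start: joints at [-0.002, 0.353, 1.633, -0, 1.155, -0.002], TCP at [625.002, -0, 231.281] pointing down, gripper open.
Joint ranges: [-2.63, 2.63], [-0.92, 2.1], [0.06, 2.66], [-1.3, 4.44], [0, 2.69], [-3.02, 3.02]. Speed limits (rad/s): [2.22, 2.22, 2.79, 3.14, 3.14, 3.14].

## Interface

Orientations are given as [roll, pitch, yaw] about the fixed x, y, z axes, in that order (R = Rz(yaw) Ry(pitch) Rx(roll)).
In Python, from rig import r gives the robot as it stands.
- The arm moves only by the shell command python3 -m inch 'ROWS' [OPENING] [FORCE]. ROWS is JSON, a list that holds one entry, the list of rows, each a list of 6 numbers: the shift along the tool's x, y, z scaled (see below), then the turn, a rotation vector about the tool's x, y, z scaled (see below). In form: [[[tx, ty, tz, wx, wy, wz], ...]]. A call has 1 to 8 rows; each row is the pose to reach, as a shift and turn from the pose commanded when the call began, along the tool's axes at that moment, turning the shorter way round; what a row does not reach only later rows make up. The controller multiplies each number of a shift by 20 cm and each number of a turn by pi rad. A row lasts 1/12 s, in which the tool goes at most 41.7 mm and 7.16 degrees, less where a joint would pass 70% of its speed; a pose out of reach is approached as far as the arm can. A call with a number of a shift or a turn outside -1 to 1 is refused whole. A call with a gripper value outside its range is refused whole. OPENING is the gripper's target within -1 to 1 (fully open at 1, half-way at 0, shut at -1), set as the call begins (- or left out, the last holds). The fingers move at their own pace and stop on an object; FORCE is the grip in N (left out, the last holds). Time passes only in rows, so rows that repeat a pose let the fingers close. It gives the time, the measured TCP pose, the force, the opening and the grip force at its end, in the units of the state.
- r.sense(): the state, without advancing time (a new reading comes with each control period).
- r.grab_frame(name): name is "scene" or "side" or "wrist"; returns the picture (400x640x3 uint8, red, green, blue); there is no depth.
- r.camera_info(name): a dict with "K" (3x3 intrinsics, pixels), "distortion" ([k1, k2, p1, p2, k3] as OpenCV has them; the pictures are not rectified), "rvec" (rotation vector, rad) and "tvec" (3), from world to camera coordinates, as OpenCV has them; the wrist camera has in their place "mount" (4x4, takes a point from camera to tool coordinates, whose origin is the TCP and whose axes are the flange's). Camera axes: x right, y down, z forward; pixel columns grow to the right and rows downward; lengths in mm; the calibration is good to about 2 mm. A picture is of the moment at which its call begins: read the wrist's pose just before it. camera_info takes no time and is no camera call.
- r.sign_off(): hands the job in; it is judged then, once.
The state is a dict: "clock": time; "qpos": joint angles; "qvel": joint speeds; "joint_efforts": joint torques, N m; "eef_pos": TCP position; "tcp_rot": TCP orientation; "contact_force": force on the tool from outside, world axes, zero at the start; "wrist_torque": the same for the moment, N m; "opening": opening from 0.0 (shut) to 1.0 (fully open); "grasp_force": force on a finger pad.
Only numpy, scipy, OpenCV 4.12 (cv2) and the standard library are available. Lean on these libraries where they do the work, as an engineer would, in place of code of your own. Each camera call takes 0.05 s, during which the arm holds its last target. There are 200 camera calls.

## Working session

There is one attempt and no reset: what is moved stays moved. The work goes in short steps, Python scripts to look and compute and a shell command to move; the robot and the scene stay as the last step left them, time stands still between calls to the robot, and variables do not carry over. Pictures are saved under pics/ and viewed, at most 11 in all, crops included, and the job is handed in when it is done.

```bash
ls; mkdir -p pics
cat > h.py <<'E'
import numpy as np, cv2
from rig import r
from scipy.spatial.transform import Rotation as R
def save(name,fn):
    im=r.grab_frame(name); cv2.imwrite('pics/'+fn,im[:,:,::-1]); return im
def cam(name,st=None):
    c=r.camera_info(name); K=np.array(c['K'],float); d=np.array(c['distortion'],float)
    if 'mount' in c:
        st=st or r.sense(); T=np.eye(4); T[:3,:3]=R.from_euler('xyz',st['tcp_rot']).as_matrix(); T[:3,3]=st['eef_pos']
        W=np.linalg.inv(T@np.array(c['mount'])); return K,d,W[:3,:3],W[:3,3]
    return K,d,cv2.Rodrigues(np.array(c['rvec'],float))[0],np.array(c['tvec'],float).ravel()
def px2w(C,uv,z):
    K,d,Rm,t=C; n=cv2.undistortPoints(np.array([[uv]],float),K,d)[0,0]
    ray=Rm.T@np.array([n[0],n[1],1]); o=-Rm.T@t; return o+ray*(z-o[2])/ray[2]
def w2px(C,P):
    K,d,Rm,t=C; return cv2.projectPoints(np.array(P,float).reshape(-1,1,3),cv2.Rodrigues(Rm)[0],t,K,d)[0].reshape(-1,2)
E
python3 - <<'E'
from h import *
print(r.sense())
a=save('scene','s0.png'); 
st=r.sense(); b=save('wrist','w0.png'); c=save('side','d0.png')
print(r.camera_info('wrist'))
for n in('scene','side'):
    K,d,Rm,t=cam(n); print(n,-Rm.T@t)
E
```

```text
pics
{'clock': 0.0, 'qpos': array([-2.42077223e-03,  3.53653560e-01,  1.63416317e+00, -3.06582309e-06,
        1.15517616e+00, -2.41290649e-03]), 'qvel': array([-2.42260351e-04, -1.89895027e-04,  3.07506484e-04, -4.46629836e-05,
        1.05827883e-03,  5.52905022e-04]), 'joint_efforts': array([-2.03471049e-03, -6.05236173e+01, -3.42063046e+01, -2.62302356e-04,
        9.48130677e-03,  3.61521288e-06]), 'eef_pos': array([ 6.24514323e+02, -1.27667026e-02,  2.30545872e+02]), 'tcp_rot': array([-3.14019242e+00, -5.75541773e-07,  1.57078970e+00]), 'contact_force': array([-0.01308496,  0.2158849 , -0.06519173]), 'wrist_torque': array([ 0.01631537,  0.06038629, -0.00975117]), 'grasp_force': 0.0, 'opening': 1.0005676952194933}
{'K': array([[328.47116182,   0.        , 313.2311722 ],
       [  0.        , 328.47116182, 202.43107864],
       [  0.        ,   0.        ,   1.        ]]), 'distortion': array([-0.05203131,  0.        ,  0.        ,  0.        ,  0.        ]), 'mount': array([[-7.89019697e-05, -9.57888645e-01, -2.87139926e-01,
         7.23328441e+01],
       [ 9.99999148e-01, -4.49651698e-04,  1.22523662e-03,
         3.25062733e-01],
       [-1.30275320e-03, -2.87139585e-01,  9.57887865e-01,
        -1.41708671e+02],
       [ 0.00000000e+00,  0.00000000e+00,  0.00000000e+00,
         1.00000000e+00]])}
scene [1402.01166579  222.87258134 1275.27794018]
side [ 192.83950392 1035.16119646 1076.80994311]
```

View pics/s0.png

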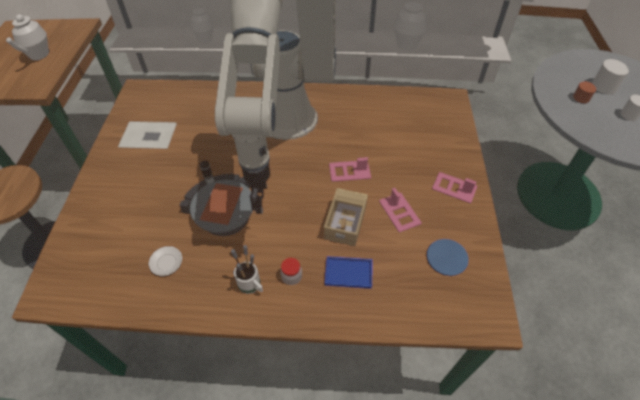

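View pics/w0.png

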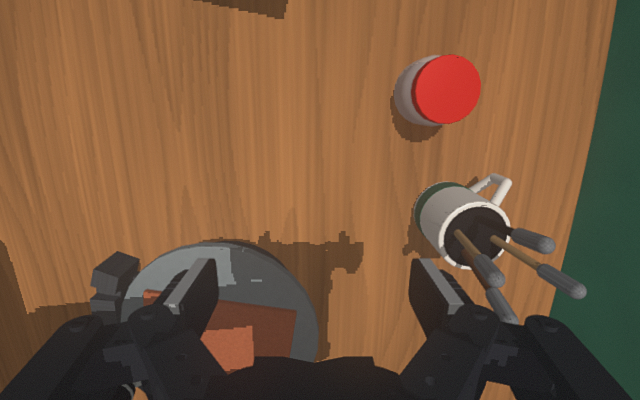

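The scene shows: the wheel with tile at (221,203), with dark collar probably at (205,168) and the steel sector at its edge; the plywood bin at (346,217) containing a grey plate with a wooden grip; saucer (165,261), mug (246,275), jar (290,270), tray (348,272). Stencil candidates: grey plate in the bin (345,220), and pink look-alikes at (350,170), (400,210), (455,187). The one in the bin fits the description, since it is grey and in the bin. I'll check it in an enlarged crop.

Run:
```python
import cv2,numpy as np
a=cv2.imread('pics/s0.png')
L=cv2.resize(a[180:250,310:380],None,fx=8,fy=8,interpolation=cv2.INTER_CUBIC)[:, :400] if 0 else cv2.resize(a[180:250,315:375],(400,467),interpolation=cv2.INTER_CUBIC)
Rr=cv2.resize(a[155:240,170:270],(400,340),interpolation=cv2.INTER_CUBIC)
c=np.zeros((480,800,3),np.uint8); c[:467,:400]=L; c[:340,400:]=Rr
cv2.imwrite('pics/crop0.png',c)
```

```text
(no output)
```

View pics/crop0.png

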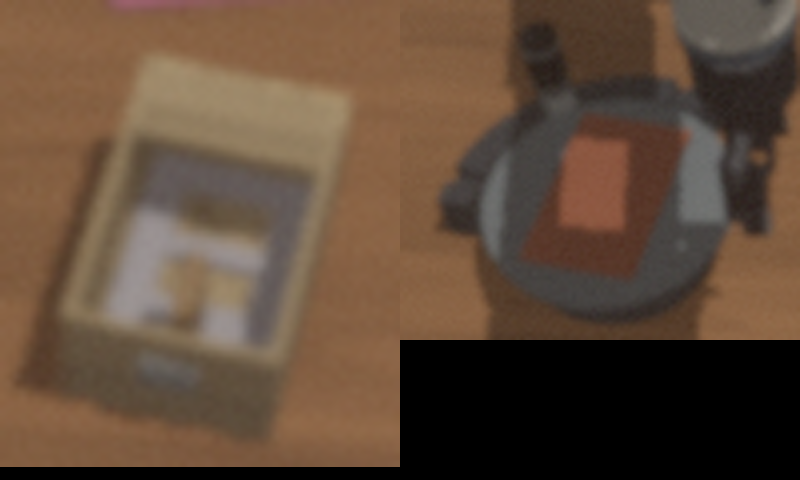

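View pics/d0.png

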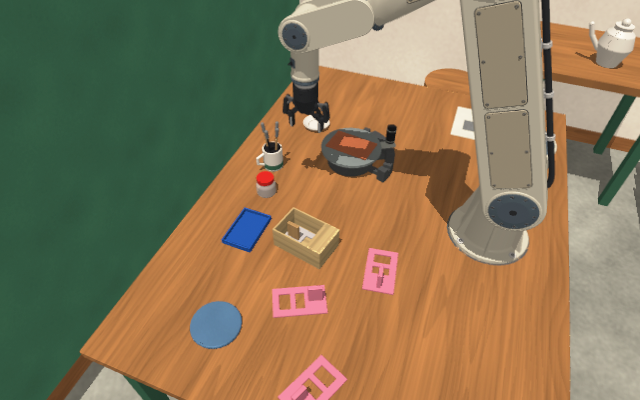

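The crop confirms it: a grey plate with a wooden grip, in a hooded bin (hood at the robot end). The collar is the black post at (204,165).

Run:
```python
from h import *
C=cam('scene')
def rect(p,z,n):
    P=np.array([px2w(C,q,z)[:2] for q in p]); c=P.mean(0)
    e=(P[0]+P[1]-P[2]-P[3])/2; w=(P[1]+P[2]-P[0]-P[3])/2
    print(n,P.round(0).tolist(),'c',c.round(1),'len',np.linalg.norm(e).round(1),np.linalg.norm(w).round(1),'ang x',np.arctan2(-e[1],-e[0]).round(3),np.arctan2(w[1],w[0])-np.pi/2); return c
b=rect([(337.5,188.5),(367.5,194.5),(356,233.7),(324.7,227.7)],75,'bin')
t=rect([(215.7,184.2),(242.5,188),(228.7,224.2),(201.2,219.5)],83,'tile')
p=px2w(C,(204.5,165),140)[:2]; print('ring',p, np.linalg.norm(p-t), np.arctan2(*(p-t)[::-1]))
D=cam('side')
print(px2w(D,(391,128),140), px2w(D,(265,179),70),px2w(D,(270,150),72))
for n,q,z in(('mug',(246,267),85),('jar',(290,266),70),('saucer',(165,261),15),('tray',(348,272),15)): print(n,px2w(C,q,z)[:2])
```

```text
bin [[431.0, 225.0], [453.0, 331.0], [617.0, 292.0], [599.0, 189.0]] c [525.1 259.1] len 170.5 106.0 ang x -0.224 -0.1880743034909067
tile [[440.0, -205.0], [452.0, -107.0], [607.0, -128.0], [593.0, -224.0]] c [ 523.3 -166.1] len 155.4 97.8 ang x -0.129 -0.13480979211105337
ring [ 401.90072375 -241.46235936] 142.89595235159402 -2.585879924976201
[ 394.96787146 -232.53450079  140.        ] [735.76861779 100.62488383  70.        ] [783.76619481 -41.31780081  72.        ]
mug [763.89471449 -45.95771875]
jar [744.79778034  87.4841241 ]
saucer [ 719.82259546 -335.21442446]
tray [726.99051773 270.41259924]
```

```bash
cat >> h.py <<'E'
def need(p,rpy):
    "scaled row from the present pose to tool pose p,rpy; and rows needed"
    s=r.sense(); A=R.from_euler('xyz',s['tcp_rot']); B=R.from_euler('xyz',rpy)
    t=A.inv().apply(np.array(p)-s['eef_pos'])/200; w=(A.inv()*B).as_rotvec()
    print('row',np.r_[t,w/np.pi].round(3).tolist(),'rows',(np.linalg.norm(t)*200/41.7).round(1),(np.degrees(np.linalg.norm(w))/7.16).round(1))
E
python3 -m inch '[[[0.9,-0.3,0,0,0,0.3],[0.9,-0.3,0,0,0,0.3],[0.9,-0.3,0,0,0,0.3],[0.9,-0.3,0,0,0,0.3],[0.9,-0.3,0,0,0,0.3],[0.9,-0.3,0,0,0,0.3],[0.9,-0.3,0,0,0,0.3],[0.9,-0.3,0,0,0,0.3]]]' 0
python3 -c "
from h import *
need([568,252,231],[np.pi,0,-.2])"
```

```text
clock: 0.82
eef_pos: [564.5, 180.9, 231.1]
tcp_rot: [-3.141, 0.0, 0.623]
contact_force: [-0.1, 0.8, 0.3]
opening: 0.497
grasp_force: 0.0
row [0.222, -0.279, 0.0, 0.0, 0.0, 0.262] rows 1.7 6.6
```

```bash
python3 -m inch '[[[0.222,-0.279,0,0,0,0.262],[0.222,-0.279,0,0,0,0.262],[0.222,-0.279,0,0,0,0.262],[0.222,-0.279,0,0,0,0.262],[0.222,-0.279,0,0,0,0.262],[0.222,-0.279,0,0,0,0.262],[0.222,-0.279,0,0,0,0.262],[0.222,-0.279,0,0,0,0.262]]]'
python3 -c "
from h import *
print(r.sense()['eef_pos'],r.sense()['tcp_rot'])
save('wrist','w1.png')
C=cam('wrist');print(w2px(C,[[568,250,70],[568,250,10]]))"
```

```text
clock: 1.48
eef_pos: [567.9, 251.2, 231.0]
tcp_rot: [3.141, 0.0, -0.198]
contact_force: [-0.7, -0.4, 0.2]
opening: 0.505
grasp_force: 0.0
[567.91531988 251.22039673 230.96469228] [ 3.14123347e+00  4.95473199e-04 -1.98161824e-01]
[[313.75026191 185.13609067]
 [313.66306932 172.53456923]]
```

View pics/w1.png

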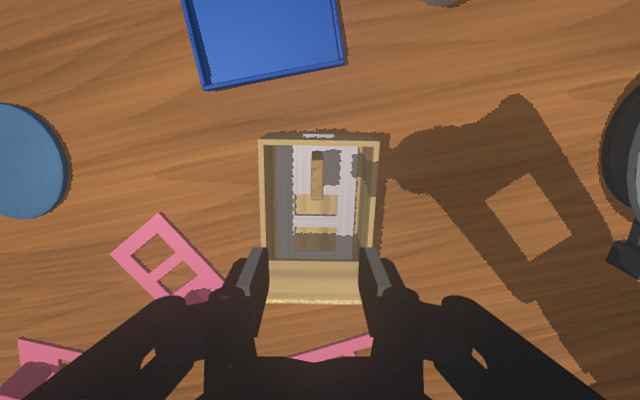

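```bash
python3 -c "
import cv2
a=cv2.imread('pics/w1.png')[130:260,250:390]; cv2.imwrite('pics/crop1.png',cv2.resize(a,None,fx=4.5,fy=4.5,interpolation=cv2.INTER_CUBIC))"
```

```text
(no output)
```

View pics/crop1.png

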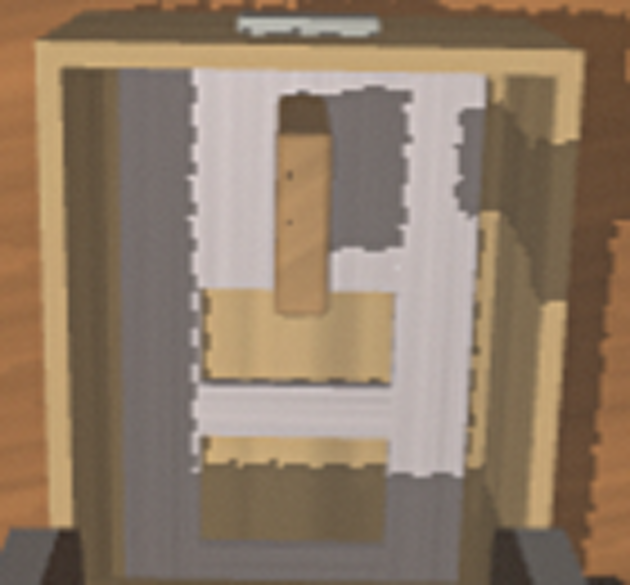

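Run:
```python
from h import *
C=cam('wrist')
f=lambda x,y,z:px2w(C,(250+x/4.5-.4,130+y/4.5-.4),z)[:2]
g=np.array([f(277,135,70),f(331,135,70),f(327,313,70),f(275,313,70)])
c=g.mean(0);e=(g[0]+g[1]-g[2]-g[3])/2;print('grip',g.round(1).tolist(),c,np.linalg.norm(e),np.arctan2(e[1],e[0]))
a,b=f(37,40,75),f(583,52,75); w=a-b;print('bin far',a,b,np.linalg.norm(w),np.arctan2(w[1],w[0])-np.pi/2,'ctr',(a+b)/2-85*np.array([w[1],-w[0]])/np.linalg.norm(w))
# plate edges: left/right at far top z=10
print('plate side',f(118,300,10),f(480,300,10), 'inner walls top',f(62,70,75),f(560,76,75))
s=r.sense();print(s['eef_pos'],s['tcp_rot'])
```

```text
grip [[592.3, 247.7], [590.2, 236.8], [552.9, 244.6], [555.0, 255.5]] [572.60103163 246.15613533] 38.14238459720597 -0.20670745214346795
bin far [621.06661667 290.74977885] [597.83758767 184.24953476] 109.00408148009609 -0.21474918190139403 ctr [526.4045628  255.61335895]
plate side [549.20646989 297.88548359] [531.48329144 207.34084383] inner walls top [614.29979465 287.23117748] [593.97348956 189.4647246 ]
[567.94781872 251.19676451 231.01556803] [ 3.14128227e+00  4.42541926e-04 -1.93202484e-01]
```

The grip top measures 38 x 11 mm (40 x 12 expected), centred at (572.5, 246) with yaw -0.207, which agrees with the bin. Descending onto it.

```bash
python3 -c "
from h import *
need([572.5,246,31],[np.pi,0,-.207])"
```

```text
row [0.028, 0.021, 1.0, 0.0, 0.0, 0.004] rows 4.8 0.1
```

```bash
python3 -m inch '[[[0.028,0.021,0.2,0,0,0.004],[0.028,0.021,0.4,0,0,0.004],[0.028,0.021,0.6,0,0,0.004],[0.028,0.021,0.75,0,0,0.004],[0.028,0.021,0.85,0,0,0.004],[0.028,0.021,0.95,0,0,0.004],[0.028,0.021,1.0,0,0,0.004],[0.028,0.021,1.0,0,0,0.004]]]' 0
python3 -m inch '[[[0,0,0,0,0,0],[0,0,0,0,0,0],[0,0,0,0,0,0],[0,0,0,0,0,0],[0,0,0,0,0,0],[0,0,0,0,0,0],[0,0,0,0,0,0],[0,0,0,0,0,0]]]' -1 100
```

```text
clock: 2.2
eef_pos: [571.7, 245.5, 29.2]
tcp_rot: [3.14, 0.003, -0.205]
contact_force: [-0.3, -0.6, 0.0]
opening: 0.5
grasp_force: 0.0
clock: 2.87
eef_pos: [573.8, 246.5, 32.9]
tcp_rot: [-3.14, -0.002, -0.207]
contact_force: [-0.1, 1.2, 7.1]
opening: 0.129
grasp_force: 98.1
```

```bash
python3 -c "
import numpy as np
for t in np.linspace(.065,.52,8):
    c,s=np.cos(t),np.sin(t); l=3*min(1,t/.2)
    print([round(x,3) for x in ((120*c-26*s-120)/200,0,-(120*s+26*c-26+l)/200,0,t/np.pi,0)])"
```

```text
[np.float64(-0.01), 0, np.float64(-0.044), 0, np.float64(0.021), 0]
[np.float64(-0.022), 0, np.float64(-0.086), 0, np.float64(0.041), 0]
[np.float64(-0.037), 0, np.float64(-0.128), 0, np.float64(0.062), 0]
[np.float64(-0.054), 0, np.float64(-0.165), 0, np.float64(0.083), 0]
[np.float64(-0.073), 0, np.float64(-0.2), 0, np.float64(0.103), 0]
[np.float64(-0.094), 0, np.float64(-0.233), 0, np.float64(0.124), 0]
[np.float64(-0.118), 0, np.float64(-0.265), 0, np.float64(0.145), 0]
[np.float64(-0.144), 0, np.float64(-0.296), 0, np.float64(0.166), 0]
```

```bash
python3 -m inch '[[[-0.01,0,-0.044,0,0.021,0],[-0.022,0,-0.086,0,0.041,0],[-0.037,0,-0.128,0,0.062,0],[-0.054,0,-0.165,0,0.083,0],[-0.073,0,-0.2,0,0.103,0],[-0.094,0,-0.233,0,0.124,0],[-0.118,0,-0.265,0,0.145,0],[-0.144,0,-0.296,0,0.166,0]]]'
python3 -m inch '[[[0,0,0,0,0,0],[0,0,0,0,0,0],[0,0,0,0,0,0]]]'
python3 -c "
from h import *
print(r.sense()['eef_pos'],r.sense()['tcp_rot'])
save('side','d1.png')
import cv2
a=cv2.imread('pics/d1.png')[140:320,200:440]; cv2.imwrite('pics/crop2.png',cv2.resize(a,None,fx=3,fy=3,interpolation=cv2.INTER_CUBIC))"
```

```text
clock: 3.53
eef_pos: [552.4, 247.8, 105.4]
tcp_rot: [3.13, -0.479, -0.172]
contact_force: [-1.2, 5.4, -5.4]
opening: 0.133
grasp_force: 97.9
clock: 3.78
eef_pos: [555.4, 247.4, 106.9]
tcp_rot: [3.14, -0.478, -0.194]
contact_force: [0.8, 1.0, -0.9]
opening: 0.128
grasp_force: 97.7
[555.35128694 247.38919573 106.90315591] [ 3.14028844 -0.47831318 -0.1937917 ]
```

View pics/crop2.png

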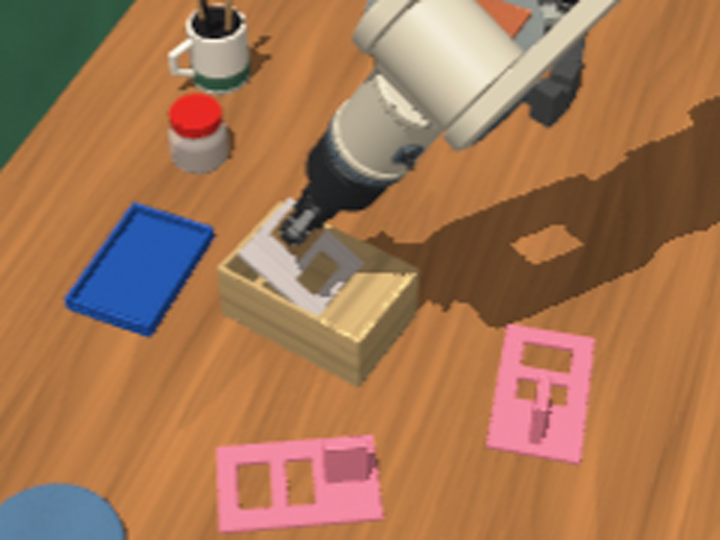

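The plate is tilted out of the bin, with its low end still under the hood. Now drawing it along its slope, then up.

```bash
python3 -m inch '[[[0.06,0,0,0,0,0],[0.13,0,0,0,0,0],[0.2,0,0,0,0,0],[0.27,0,0,0,0,0],[0.34,0,0,0,0,0],[0.4,0,0,0,0,0],[0.4,0,0,0,0,0]]]'
python3 -m inch '[[[0.05,0,-0.09,0,0,0],[0.1,0,-0.19,0,0,0],[0.16,0,-0.31,0,0,0],[0.22,0,-0.43,0,0,0],[0.28,0,-0.55,0,0,0],[0.28,0,-0.55,0,0,0],[0.28,0,-0.55,0,0,0]]]'
python3 -c "
from h import *
s=r.sense();print(s['eef_pos'],s['tcp_rot'],s['qpos'])
save('side','d2.png');save('wrist','w2.png')
need([700,180,240],[np.pi,0,-.13])"
```

```text
clock: 4.42
eef_pos: [627.3, 233.6, 144.5]
tcp_rot: [3.141, -0.48, -0.194]
contact_force: [0.2, 1.2, -1.5]
opening: 0.127
grasp_force: 97.6
clock: 5.0
eef_pos: [624.2, 234.6, 268.1]
tcp_rot: [3.141, -0.48, -0.193]
contact_force: [-0.5, 0.6, -2.7]
opening: 0.126
grasp_force: 98.0
[624.2341586  234.57778975 268.07476471] [ 3.14124725 -0.48004437 -0.19336573] [ 0.51175226  0.22115483  1.82013525 -0.44309295  0.77364678  2.54475933]
row [0.323, 0.19, 0.31, 0.006, -0.152, -0.019] rows 2.3 3.8
```

```bash
python3 -c "
from h import *
need([580,80,250],[np.pi,0,-.13])"
```

```text
row [-0.093, 0.796, 0.042, 0.006, -0.152, -0.019] rows 3.8 3.8
```

```bash
python3 -m inch '[[[-0.01,0.1,0,0.001,-0.025,-0.003],[-0.02,0.22,0.01,0.002,-0.05,-0.007],[-0.035,0.36,0.02,0.003,-0.08,-0.01],[-0.05,0.5,0.03,0.004,-0.11,-0.014],[-0.07,0.64,0.035,0.005,-0.13,-0.017],[-0.085,0.74,0.04,0.006,-0.145,-0.019],[-0.093,0.796,0.042,0.006,-0.152,-0.019],[-0.093,0.796,0.042,0.006,-0.152,-0.019]]]'
python3 -m inch '[[[0,0.1,0,0,0,0],[0,0.24,0,0,0,0],[0,0.38,0,0,0,0],[0,0.48,0,0,0,0],[0,0.5,0,0,0,0],[0,0.5,0,0,0,0],[0,0.5,0,0,0,0]]]'
python3 -c "
from h import *
s=r.sense();print(s['eef_pos'],s['tcp_rot'],s['qpos'])
save('wrist','w3.png')"
```

```text
clock: 5.77
eef_pos: [580.4, 78.2, 249.4]
tcp_rot: [-3.141, 0.003, -0.134]
contact_force: [0.9, 0.1, -1.6]
opening: 0.129
grasp_force: 97.8
clock: 6.35
eef_pos: [568.2, -17.5, 250.9]
tcp_rot: [-3.139, -0.001, -0.131]
contact_force: [-0.2, 0.2, -1.9]
opening: 0.129
grasp_force: 98.0
[568.16194631 -17.50015181 250.94241013] [-3.13917587e+00 -1.19413075e-03 -1.30761940e-01] [-0.03481183  0.24595388  1.73641986  0.00250159  1.15779989  1.66574258]
```

View pics/w3.png

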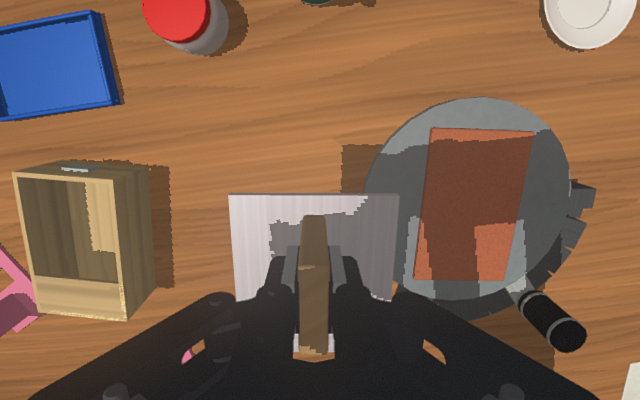

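Run:
```python
from h import *
from scipy.optimize import least_squares
C=cam('wrist')
P=np.array([px2w(C,q,83)[:2] for q in [(432,128),(533,133),(506,280),(414,279)]])
e=(P[0]+P[1]-P[2]-P[3])/2; w=(P[0]+P[3]-P[1]-P[2])/2
print('tile',P.round(1).tolist(),P.mean(0),np.linalg.norm(e),np.linalg.norm(w),np.arctan2(e[1],e[0]),np.arctan2(w[1],w[0])-np.pi/2)
p=px2w(C,(569,335),140)[:2]; print('ring',p,np.linalg.norm(p-P.mean(0)),np.arctan2(*(p-P.mean(0))[::-1]))
# plate far edge in tool frame
c=r.camera_info('wrist');M=np.linalg.inv(np.array(c['mount']));K=np.array(c['K']);d=np.array(c['distortion'])
def proj(Q): return cv2.projectPoints(np.array(Q,float),cv2.Rodrigues(M[:3,:3])[0],M[:3,3],K,d)[0].reshape(-1,2)
print('pred',proj([[30,45,21],[30,-45,21]]))
obs=np.array([[399.5,194.5],[228.5,193.5]])
f=lambda v:(proj([[v[0],45+v[1],v[2]],[v[0],-45+v[1],v[2]]])-obs).ravel()
s=least_squares(f,[30,0,21]);print('far top edge x,y,z tool',s.x,s.fun)
```

```text
tile [[607.0, -133.9], [590.9, -230.7], [436.0, -210.5], [451.5, -110.5]] [ 521.38978078 -171.36676048] 156.73647993246968 99.63850432403893 -0.13960539659170237 -0.15905770973131506
ring [ 403.59222408 -243.09786853] 137.91887553278875 -2.594628862543034
pred [[399.35508072 193.08135859]
 [224.42531534 193.09112865]]
far top edge x,y,z tool [28.53024831  1.10235368 24.63125501] [ 3.37631682e-04 -5.03161679e-01  3.74439393e-04  5.03131196e-01]
```

```bash
python3 -c "
from h import *
need([568.5,-173.5,130],[np.pi,0,-.14])"
```

```text
row [0.102, 0.776, 0.603, -0.001, -0.0, 0.003] rows 4.7 0.1
```

```bash
python3 -m inch '[[[0.01,0.1,0,0,0,0.003],[0.03,0.26,0,0,0,0.003],[0.05,0.42,0,0,0,0.003],[0.07,0.58,0,0,0,0.003],[0.09,0.7,0,0,0,0.003],[0.102,0.76,0.05,0,0,0.003],[0.102,0.776,0.15,0,0,0.003],[0.102,0.776,0.28,0,0,0.003]]]'
python3 -m inch '[[[0,0,0.1,0,0,0],[0,0,0.19,0,0,0],[0,0,0.26,0,0,0],[0,0,0.3,0,0,0],[0,0,0.32,0,0,0],[0,0,0.32,0,0,0],[0,0,0.32,0,0,0],[0,0,0.32,0,0,0]]]'
python3 -c "
from h import *
for i in range(3):
  s=r.sense();print(s['eef_pos'],s['tcp_rot'],s['contact_force'],s['wrist_torque']); save('scene','s1.png')
need([568.5,-173.5,114],[np.pi,0,-.14])"
```

```text
clock: 7.07
eef_pos: [569.8, -175.2, 195.4]
tcp_rot: [-3.14, -0.005, -0.14]
contact_force: [0.5, 0.2, -2.1]
opening: 0.124
grasp_force: 98.1
clock: 7.73
eef_pos: [569.1, -174.8, 132.0]
tcp_rot: [-3.14, -0.003, -0.14]
contact_force: [-0.6, 0.2, -2.1]
opening: 0.129
grasp_force: 98.0
[ 569.12118193 -174.81972858  131.97709363] [-3.13964851e+00 -2.78731830e-03 -1.39651565e-01] [-0.57685136  0.21354259 -2.07129686] [-0.02305719 -0.03926534  0.00714153]
[ 569.09397469 -174.93764291  132.0306462 ] [-3.13966662e+00 -2.89702250e-03 -1.39893609e-01] [-0.50221808  0.40950983 -1.87730218] [ 0.01513925 -0.08075088 -0.02898656]
[ 569.00850056 -174.98824664  131.9934553 ] [-3.13965780e+00 -2.83013249e-03 -1.39955360e-01] [-0.07182529  0.33880463 -1.00290332] [-0.00019177 -0.06597084  0.02081779]
row [-0.003, -0.007, 0.09, -0.001, -0.001, 0.0] rows 0.4 0.0
```

Now lowering in small steps until the force shows contact.

```bash
python3 -m inch '[[[0,-0.007,0.02,0,0,0],[0,-0.007,0.04,0,0,0],[0,-0.007,0.06,0,0,0],[0,-0.007,0.075,0,0,0],[0,-0.007,0.085,0,0,0],[0,-0.007,0.085,0,0,0]]]'
python3 -m inch '[[[0,0,0.005,0,0,0],[0,0,0.01,0,0,0],[0,0,0.015,0,0,0],[0,0,0.015,0,0,0]]]'
```

```text
clock: 8.38
eef_pos: [568.2, -173.4, 113.3]
tcp_rot: [-3.139, -0.0, -0.14]
contact_force: [-0.3, -0.6, -1.1]
opening: 0.129
grasp_force: 98.1
clock: 8.72
eef_pos: [568.6, -173.5, 111.0]
tcp_rot: [-3.139, -0.001, -0.14]
contact_force: [-0.0, -0.9, -1.8]
opening: 0.125
grasp_force: 98.1
```

```bash
python3 -m inch '[[[0,0,0.005,0,0,0],[0,0,0.01,0,0,0],[0,0,0.01,0,0,0]]]'
python3 -m inch '[[[0,0,0.005,0,0,0],[0,0,0.01,0,0,0],[0,0,0.01,0,0,0]]]'
```

```text
clock: 8.97
eef_pos: [568.7, -173.5, 110.8]
tcp_rot: [-3.139, -0.002, -0.14]
contact_force: [-5.2, 2.6, 14.9]
opening: 0.127
grasp_force: 100.8
clock: 9.22
eef_pos: [568.8, -173.5, 110.7]
tcp_rot: [-3.14, -0.002, -0.14]
contact_force: [-13.6, 3.8, 35.2]
opening: 0.132
grasp_force: 103.7
```

```bash
python3 -m inch '[[[0,0,-0.006,0,0,0],[0,0,-0.012,0,0,0],[0,0,-0.015,0,0,0],[0,0,-0.015,0,0,0]]]' - 30
python3 -m inch '[[[0,0,0,0,0,0],[0,0,0,0,0,0],[0,0,0,0,0,0],[0,0,0,0,0,0],[0,0,0,0,0,0]]]' -0.2
python3 -m inch '[[[0,0,-0.1,0,0,0],[0,0,-0.25,0,0,0],[0,0,-0.43,0,0,0],[0,0,-0.6,0,0,0],[0,0,-0.7,0,0,0],[0,0,-0.7,0,0,0],[0,0,-0.7,0,0,0]]]'
python3 -c "
from h import *
s=r.sense();print(s['eef_pos'],s['tcp_rot']); save('wrist','w4.png')"
```

```text
clock: 9.55
eef_pos: [568.8, -173.5, 110.8]
tcp_rot: [-3.14, -0.002, -0.14]
contact_force: [-3.8, 1.5, 10.5]
opening: 0.125
grasp_force: 99.9
clock: 9.97
eef_pos: [568.6, -173.5, 109.8]
tcp_rot: [-3.139, -0.001, -0.14]
contact_force: [0.8, -0.8, 0.7]
opening: 0.4
grasp_force: 0.0
clock: 10.55
eef_pos: [569.0, -174.0, 251.2]
tcp_rot: [-3.14, -0.004, -0.14]
contact_force: [0.1, 0.2, -0.8]
opening: 0.404
grasp_force: 0.0
[ 569.0401276  -173.95643406  251.23257048] [-3.13989471 -0.00386515 -0.13992153]
```

View pics/w4.png

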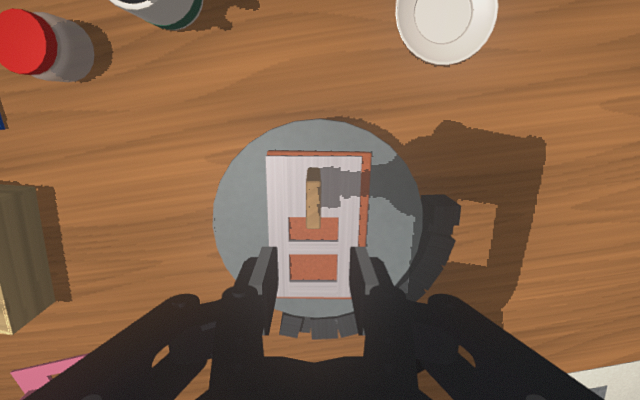

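The plate lies flat and square on the tile: plate far edge at row 156 against tile far edge at 151, offset about 5 mm sideways, which is within tolerance. Next, the collar.

```bash
python3 -c "
from h import *
need([400,-247,251],[np.pi,0,.559])"
```

```text
row [-0.781, 0.48, -0.008, -0.001, -0.001, -0.222] rows 4.4 5.6
```

```bash
python3 -m inch '[[[-0.1,0.06,0,0,0,-0.03],[-0.25,0.15,0,0,0,-0.065],[-0.4,0.25,0,0,0,-0.1],[-0.55,0.34,0,0,0,-0.14],[-0.68,0.42,0,0,0,-0.175],[-0.75,0.46,0,0,0,-0.205],[-0.781,0.48,0,0,0,-0.222],[-0.781,0.48,0,0,0,-0.222]]]' 1
python3 -m inch '[[[0,0,0,0,0,0],[0,0,0,0,0,0]]]'
python3 -c "
from h import *
s=r.sense();print(s['eef_pos'],s['tcp_rot']); save('wrist','w5.png')"
```

```text
clock: 11.27
eef_pos: [398.0, -247.0, 248.1]
tcp_rot: [-3.138, -0.001, 0.558]
contact_force: [0.8, -0.4, -0.1]
opening: 1.001
grasp_force: 0.0
clock: 11.43
eef_pos: [400.6, -246.7, 248.9]
tcp_rot: [-3.14, -0.002, 0.556]
contact_force: [0.5, 0.8, 1.1]
opening: 1.0
grasp_force: 0.0
[ 400.58424224 -246.68561965  248.90595929] [-3.13961455e+00 -2.01108396e-03  5.55588164e-01]
```

View pics/w5.png

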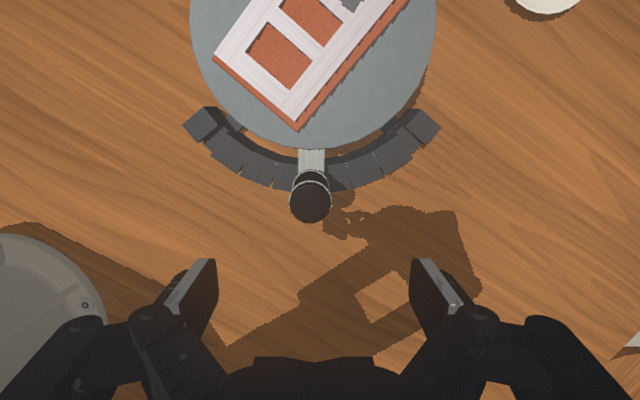

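Run:
```python
from h import *
C=cam('wrist')
p=px2w(C,(310,202),140); q=px2w(C,(330,202),140); print('ring',p,'radius',np.linalg.norm(p-q))
a=px2w(C,(190,15),75);b=px2w(C,(437,15),75);print('wheel edge',a,b,(a+b)/2,np.linalg.norm(a-b))
need([p[0],p[1],160],[np.pi,0,.559])
```

```text
ring [ 398.75666578 -245.83087535  140.        ] radius 15.928660909656232
wheel edge [471.96362703 -75.91895682  75.        ] [ 586.34494426 -259.94422761   75.        ] [ 529.15428564 -167.93159221   75.        ] 216.6757624209078
row [-0.007, -0.008, 0.445, -0.001, -0.001, -0.001] rows 2.1 0.0
```

```bash
python3 -m inch '[[[-0.007,-0.008,0.15,0,0,0],[-0.007,-0.008,0.32,0,0,0],[-0.007,-0.008,0.48,0,0,0],[-0.007,-0.008,0.62,0,0,0],[-0.007,-0.008,0.72,0,0,0],[-0.007,-0.008,0.78,0,0,0],[-0.007,-0.008,0.78,0,0,0],[-0.007,-0.008,0.78,0,0,0]]]'
python3 -m inch '[[[0,0,0,0,0,0],[0,0,0,0,0,0],[0,0,0,0,0,0],[0,0,0,0,0,0],[0,0,0,0,0,0],[0,0,0,0,0,0],[0,0,0,0,0,0],[0,0,0,0,0,0]]]' -1 80
```

```text
clock: 12.15
eef_pos: [398.7, -245.5, 93.1]
tcp_rot: [-3.139, -0.002, 0.558]
contact_force: [-0.1, 0.0, 0.6]
opening: 0.999
grasp_force: 0.0
clock: 12.82
eef_pos: [399.1, -246.5, 94.6]
tcp_rot: [3.141, -0.003, 0.557]
contact_force: [-0.5, 0.8, 7.6]
opening: 0.379
grasp_force: 78.6
```

Gripped: opening 0.38, about 32 mm. Pulling up 16 mm.

```bash
python3 -m inch '[[[0,0,-0.02,0,0,0],[0,0,-0.04,0,0,0],[0,0,-0.06,0,0,0],[0,0,-0.075,0,0,0],[0,0,-0.075,0,0,0],[0,0,-0.075,0,0,0]]]'
python3 -c "
from h import *
s=r.sense();print(s['eef_pos'],s['tcp_rot'],s['contact_force'])
import numpy as np
for a in np.linspace(.785/16,.785,16):
    print([round(float(x),3) for x in (145*(1-np.cos(a))/200, 145*np.sin(a)/200,0,0,0,-a/np.pi)])"
```

```text
clock: 13.32
eef_pos: [398.7, -246.1, 108.7]
tcp_rot: [-3.141, -0.003, 0.557]
contact_force: [4.1, 1.1, -9.4]
opening: 0.382
grasp_force: 80.2
[ 398.71440036 -246.06688864  108.72783837] [-3.14106798e+00 -2.76335491e-03  5.57340871e-01] [ 4.14622542  1.11545863 -9.40502618]
[0.001, 0.036, 0.0, 0.0, 0.0, -0.016]
[0.003, 0.071, 0.0, 0.0, 0.0, -0.031]
[0.008, 0.106, 0.0, 0.0, 0.0, -0.047]
[0.014, 0.141, 0.0, 0.0, 0.0, -0.062]
[0.022, 0.176, 0.0, 0.0, 0.0, -0.078]
[0.031, 0.21, 0.0, 0.0, 0.0, -0.094]
[0.042, 0.244, 0.0, 0.0, 0.0, -0.109]
[0.055, 0.277, 0.0, 0.0, 0.0, -0.125]
[0.07, 0.31, 0.0, 0.0, 0.0, -0.141]
[0.086, 0.342, 0.0, 0.0, 0.0, -0.156]
[0.103, 0.373, 0.0, 0.0, 0.0, -0.172]
[0.122, 0.403, 0.0, 0.0, 0.0, -0.187]
[0.143, 0.432, 0.0, 0.0, 0.0, -0.203]
[0.164, 0.46, 0.0, 0.0, 0.0, -0.219]
[0.188, 0.487, 0.0, 0.0, 0.0, -0.234]
[0.212, 0.512, 0.0, 0.0, 0.0, -0.25]
```

```bash
python3 -m inch '[[[0.001,0.02,0,0,0,-0.009],[0.002,0.05,0,0,0,-0.022],[0.005,0.085,0,0,0,-0.037],[0.011,0.123,0,0,0,-0.054],[0.019,0.164,0,0,0,-0.073],[0.029,0.203,0,0,0,-0.09],[0.042,0.244,0,0,0,-0.109],[0.055,0.277,0,0,0,-0.125]]]'
python3 -m inch '[[[0.001,0.036,0,0,0,-0.016],[0.003,0.071,0,0,0,-0.031],[0.008,0.106,0,0,0,-0.047],[0.014,0.141,0,0,0,-0.062],[0.022,0.176,0,0,0,-0.078],[0.031,0.21,0,0,0,-0.094]]]'
python3 -m inch '[[[0,0,0,0,0,0],[0,0,0,0,0,0]]]'
```

```text
clock: 13.98
eef_pos: [436.9, -287.0, 108.0]
tcp_rot: [-3.14, -0.003, 0.953]
contact_force: [3.0, 1.9, -9.8]
opening: 0.381
grasp_force: 80.1
clock: 14.48
eef_pos: [474.2, -306.1, 107.7]
tcp_rot: [-3.14, -0.003, 1.248]
contact_force: [2.0, 3.1, -10.0]
opening: 0.377
grasp_force: 80.1
clock: 14.65
eef_pos: [474.1, -306.0, 107.8]
tcp_rot: [-3.14, -0.003, 1.244]
contact_force: [1.5, 1.7, -8.2]
opening: 0.379
grasp_force: 80.4
```

```bash
python3 -m inch '[[[0.001,0.025,0,0,0,-0.011],[0.002,0.05,0,0,0,-0.022],[0.003,0.07,0,0,0,-0.031],[0.003,0.07,0,0,0,-0.031],[0.003,0.07,0,0,0,-0.031]]]'
python3 -m inch '[[[0,0,0.015,0,0,0],[0,0,0.03,0,0,0],[0,0,0.045,0,0,0],[0,0,0.06,0,0,0],[0,0,0.07,0,0,0],[0,0,0.07,0,0,0]]]'
python3 -c "
from h import *
s=r.sense();print(s['eef_pos'],s['tcp_rot'],s['contact_force'])
p=np.array([398.7,-246.1]);e=s['eef_pos'][:2]
c=np.array([522,-169]);print(np.arctan2(*(e-c)[::-1])-np.arctan2(*(p-c)[::-1]), 2*np.arcsin(np.linalg.norm(e-p)/290))"
```

```text
clock: 15.07
eef_pos: [487.5, -309.9, 108.1]
tcp_rot: [-3.141, -0.003, 1.341]
contact_force: [1.9, 3.9, -8.9]
opening: 0.378
grasp_force: 80.5
clock: 15.57
eef_pos: [488.1, -310.1, 94.8]
tcp_rot: [3.141, -0.003, 1.342]
contact_force: [-0.6, 5.9, -2.2]
opening: 0.382
grasp_force: 81.4
[ 488.08057315 -310.10905197   94.77684418] [ 3.14133483e+00 -2.84054369e-03  1.34235303e+00] [-0.64061025  5.87772743 -2.15475891]
0.7760765420206888 0.777628766728142
```

```bash
python3 -m inch '[[[0,0,0,0,0,0],[0,0,0,0,0,0],[0,0,0,0,0,0],[0,0,0,0,0,0],[0,0,0,0,0,0],[0,0,0,0,0,0],[0,0,0,0,0,0]]]' 1
python3 -m inch '[[[0,0,-0.1,0,0,0],[0,0,-0.25,0,0,0],[0,0,-0.43,0,0,0],[0,0,-0.6,0,0,0],[0,0,-0.75,0,0,0],[0,0,-0.78,0,0,0],[0,0,-0.78,0,0,0]]]'
python3 -c "
from h import *
s=r.sense();print(s['eef_pos'],s['tcp_rot']); w=save('wrist','w6.png'); 
import cv2
C=cam('wrist',s); c=np.array([522,-169]); 
for rr in (0,):
  th=-2.583+.785; p=c+145*np.array([np.cos(th),np.sin(th)]); print(p,w2px(C,[[*p,140],[*p,150],[522,-169,88]]))
"
```

```text
clock: 16.15
eef_pos: [488.5, -310.7, 94.8]
tcp_rot: [3.14, -0.002, 1.343]
contact_force: [0.4, 0.1, -0.1]
opening: 1.0
grasp_force: 0.0
clock: 16.73
eef_pos: [489.4, -311.7, 253.4]
tcp_rot: [3.136, -0.001, 1.343]
contact_force: [-0.2, -0.7, -0.8]
opening: 1.004
grasp_force: 0.0
[ 489.4179706  -311.6966596   253.38505922] [ 3.13578088e+00 -5.04726811e-04  1.34285879e+00]
[ 489.33817778 -310.27351263] [[310.91648577 196.16766672]
 [310.92084676 199.61844395]
 [310.45076641  14.69426183]]
```

View pics/w6.png

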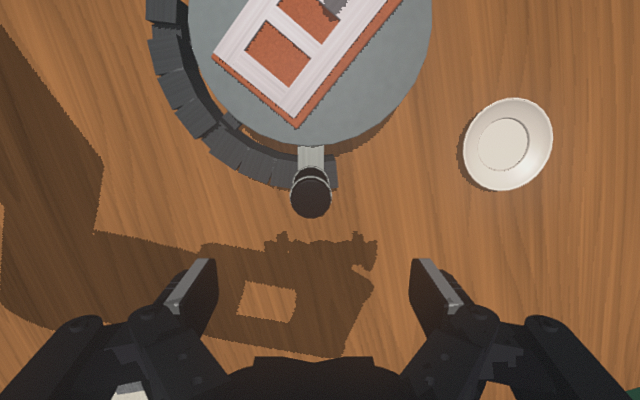

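Run:
```python
import cv2,numpy as np
for n,y0 in(('w5',202),('w6',197)):
    g=cv2.cvtColor(cv2.imread(f'pics/{n}.png'),6).astype(float)
    G=cv2.resize(g[y0-35:y0+35,270:350],None,fx=8,fy=8,interpolation=cv2.INTER_CUBIC)
    m=(G<45).astype(np.uint8); k,l,s,c=cv2.connectedComponentsWithStats(m); i=1+np.argmax(s[1:,4])
    rows=(l==i).sum(1)/8.; print(n,'max width',np.sort(rows)[-40:].mean().round(2),'bbox',s[i][:4]/8+[270,y0-35,0,0])
    # column widths
```

```text
w5 max width 3.83 bbox [302.375 183.125  25.125  11.625]
w6 max width 8.45 bbox [295.    168.5    31.625  12.75 ]
```

Run:
```python
import cv2,numpy as np
for n,y0 in(('w5',202),('w6',197)):
    g=cv2.imread(f'pics/{n}.png')[:,:,2].astype(float)
    G=cv2.resize(g[y0-35:y0+35,270:350],None,fx=8,fy=8,interpolation=cv2.INTER_CUBIC)
    for T in (70,80):
        m=(G<T).astype(np.uint8)
        for yy in (y0,y0+4,y0+8):
            row=m[(yy-y0+35)*8]; c=(310-270)*8; a=c
            while row[a]:a-=1
            b=c
            while row[b]:b+=1
            col=0
        q=(35)*8
        while m[q,(311-270)*8]: q+=1
        # widest run over rows
        best=0
        for yy in range(240,380):
            row=m[yy];a=c
            if not row[c]: continue
            while row[a]:a-=1
            b=c
            while row[b]:b+=1
            best=max(best,(b-a)/8) if b-a<400 else best
        print(n,T,'widest',best,'bottom',q/8+y0-35)
```

```text
w5 70 widest 41.0 bottom 222.625
w5 80 widest 41.75 bottom 222.875
w6 70 widest 40.0 bottom 217.625
w6 80 widest 40.5 bottom 218.0
```

The collar's apparent width ratio is 0.973; I expected about 0.98 if it is down and 1.02 if it rests on a tooth. So it is down in the notch, and the stencil sits on the tile as before.

```bash
python3 -c "
from rig import r
print(r.sign_off())"
```

```text
the job is handed in; nothing more can be done
None
```

The job is handed in, no verdict came back: the stencil lies flat on the tile, about 5 mm off centre, the wheel is turned one notch anticlockwise, and the camera shows the collar down in that notch.

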